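# Lock the bayonet cap on the filter canister

### The arm

A 6-joint arm with a two-finger parallel gripper is mounted at the origin on the work surface. World frame = base frame: x ahead of the robot, y to its left, z up, the work surface at z = 0. Lengths are in mm, angles in rad, forces in N, time in s.
With the tool pointing down it reaches from about 400 to 925 mm from the base axis. Payload 12.5 kg.
Tool frame: the origin (TCP) lies midway between the tips of the shut fingers; the grasp point (between the pads) lies 19 mm behind it (env.tcp_to_grasp is the distance from the TCP to the grasp point, in mm); z points along the fingers, y is the line along which they close (so a half turn about z gives the same grasp; the last joint's range is limited). The gripper opens to 95 mm and grips with 3 to 60 N. Pads are 20 mm wide; open, the fingers measure 119 mm over their backs; the gripper's body (75 mm by 180 mm) begins 59 mm behind the grasp point.
Start: joints at [-1.23, 0.491, 1.559, -0, 1.092, -0.106], TCP at [270.075, -563.654, 214.661] pointing down, gripper open.
Joint ranges: [-3.1, 3.1], [-0.84, 2.19], [0.05, 2.79], [-1.13, 4.28], [0.06, 2.93], [-2.69, 2.69]. Speed limits (rad/s): [2.22, 2.22, 2.79, 3.14, 3.14, 3.14].

### API

Orientations are given as [roll, pitch, yaw] about the fixed x, y, z axes, in that order (R = Rz(yaw) Ry(pitch) Rx(roll)).
In Python, from cell import env gives the robot as it stands. The module is installed in compiled form; this text tells all that it offers.
- The arm moves only by the tool step_arm, never from a script. Its argument "plan" is a list that holds one entry, the list of rows, each a list of 5 numbers: the shift along the tool's x, y, z in mm, then the turn about the tool's z in degrees, then the opening, from -1 (shut) to 1 (fully open). A call has 1 to 8 rows; each row is the pose to reach, as a shift and turn from the pose commanded when the call began, along the tool's axes at that moment; what a row does not reach only later rows make up. A row lasts 1/12 s, in which the tool goes at most 41.7 mm and 7.16 degrees, less where a joint would pass 70% of its speed; a pose out of reach is approached as far as the arm can. A call with a gripper value outside its range is refused whole. The fingers move at their own pace and stop on an object; the grip force is fixed at half the most. Time passes only in rows, so rows that repeat a pose let the fingers close. It gives the time, the measured TCP pose, the force, the opening and the grip force at its end, in the units of the state.
- env.state(): the state, without advancing time (a new reading comes with each control period).
- env.read_camera(name): name is "scene" or "top" or "wrist"; returns the picture (400x640x3 uint8, blue, green, red); there is no depth.
- env.get_calibration(name): a dict with "K" (3x3 intrinsics, pixels), "extrinsics" (4x4, takes a point from world to camera coordinates). Camera axes: x right, y up, looking along -z (the intrinsics and any distortion apply to the point x, -y, -z); pixel columns grow to the right and rows downward; lengths in mm; the calibration is good to about 2 mm. A picture is of the moment at which its call begins: read the wrist's pose just before it. get_calibration takes no time and is no camera call; for the wrist camera it gives the pose at the moment of the call.
- env.job_done(): hands the job in; it is judged then, once.
The state is a dict: "t": time; "joints": joint angles; "qvel": joint speeds; "tau": joint torques, N m; "eef_pos": TCP position; "tcp_rot": TCP orientation; "ft_force": force on the tool from outside, world axes, zero at the start; "moment": the same for the moment, N m; "opening": opening from 0.0 (shut) to 1.0 (fully open); "grip_force": force on a finger pad.
Only numpy, scipy, OpenCV 4.12 (cv2) and the standard library are available. Lean on these libraries where they do the work, as an engineer would, in place of code of your own. Each camera call takes 0.05 s, during which the arm holds its last target. There are 200 camera calls.

### The job

Close the filter canister with its bayonet cap, the one with two lugs: pass the lugs down through the two slots in the canister's mouth, push the cap in against the spring, turn it a quarter turn clockwise (seen from above), and let the spring lift it into its locked seat. Let go of it there, and leave the plain stopper, the bottle and the beaker standing where they are.

Things in the scene. Friction and masses are not known exactly. Their poses are not given: they have to be found in the camera images.
- canister: Fixed upright aluminium canister, 100 mm high, 96 mm across, foot 112 mm across. Origin: centre of its underside; z up. Low down two white hose stubs, 18 mm thick, axis 30 mm high, point along its +x and -x to 76 mm from the axis. The mouth on top is a lip, 12 mm thick, with a round hole 60 mm across and two slots. Half a turn makes no difference.
- mouth (a point): Centre of the canister's mouth, level with the top of its rim, 100 mm above the bench; axes as the canister's.
- slot (a point): In one of the two entry slots of the mouth, at the rim's top, 35 mm from the axis along the canister's +x; the other lies opposite, along -x. Each is 20 mm wide and reaches out to 40 mm from the axis. Once below the lip (its underside is 88 mm above the canister's origin) the lugs can turn clockwise only, seen from above, a quarter turn to end stops.
- seat (a point): Roof of one of the two hidden seats, at the end of the quarter turn: pockets in the lip's underside, 20 mm wide, 6 mm deep, at the canister's -y and +y. This point is 35 mm from the axis along -y, 94 mm above the canister's origin. A lug that rises into its seat cannot turn back.
- plate_top (a point): Centre of the top of the grey spring plate, 54 mm across, inside the canister's hole. Free, it is 90 mm above the canister's origin and pushes up with 6 N; fully pressed it is at 70 mm and pushes with about 14 N.
- cap: Loose bayonet cap, white plastic, upright, 0.15 to 0.31 kg. Origin: centre of underside; z up. Plug 54 mm across, 36 mm high; on it a grip bar 52 mm long (cap's x), 16 mm thick (y), 38 mm high (74 mm in all). At the plug's foot two dark steel lugs, 14 mm wide, 10 mm high, stick out along +x and -x, in line with the bar, to 36 mm from the axis. Half a turn makes no difference.
- cap_grip (a point): Point to grip, mid grip bar, on the cap's axis, 58 mm above its underside. Height of the cap's underside above the canister's: 90 mm resting on the free plate with the lugs in the slots; below 78 mm the lugs clear the lip and can turn; 70 mm fully pressed; 84 mm locked in the seats, the cap's x then lying along the canister's y.
- stopper: Loose plain stopper for another vessel: same white plug and grip bar as the cap (74 mm high, 54 mm across) but without lugs. Bystander. Origin: centre of the underside. The cap and the stopper may stand in either order.
- bottle: Amber glass bottle, 72 mm across, 150 mm high, standing at the right. Bystander. Origin: centre of the underside.
- beaker: White plastic beaker, 68 mm across, 80 mm high, standing at the far left. Bystander. Origin: centre of the underside.
Mind the look-alikes: they are no part of the job. Leave any blue or purple look-alike of the cap alone.

How it is judged (in metres and radians):
On the way:
1. the cap is pushed in against the spring until its lugs are below the lip (z of cap in the frame of canister below 0.079 m and horizontal distance between cap and canister below 0.006 m and angle between cap's own z axis and vertical below 0.15 rad), for 0.1 s.
At the end, for the whole second after the job is handed in: The cap is locked on the canister and at rest: a quarter turn from the slots (its x within 0.2 rad of the canister's y), sprung up into the seats (origin 81 to 87 mm above the canister's), within 6 mm of the axis and upright within 0.1 rad (z of cap in the frame of canister between 0.081 and 0.087 m and horizontal distance between cap and canister below 0.006 m and angle between the x axis of cap and the y axis of canister, either way round below 0.2 rad and angle between cap's own z axis and vertical below 0.1 rad and linear speed of cap below 0.02 m/s); the robot touches nothing.
It fails at once if the plain stopper is shifted by over 30 mm or tipped (distance of stopper from where it was at the start of the episode above 0.03 m or angle between stopper's own z axis and vertical above 0.3 rad).
It fails at once if the bottle is shifted by over 30 mm or tipped (distance of bottle from where it was at the start of the episode above 0.03 m or angle between bottle's own z axis and vertical above 0.3 rad).
It fails at once if the beaker is shifted by over 30 mm or tipped (distance of beaker from where it was at the start of the episode above 0.03 m or angle between beaker's own z axis and vertical above 0.3 rad).
It also fails if it takes over 48 s, if anything falls off the work surface, if the arm or the gripper's body presses on something with over 40 N, if the wrist force passes 120 N, or if a joint passes its speed limit or range.

## Working session

There is one attempt and no reset: what is moved stays moved. The work goes in short steps, Python scripts to look and compute and a tool call to move; the robot and the scene stay as the last step left them, time stands still between calls to the robot, and variables do not carry over. Pictures are saved under pics/ and viewed, at most 10 in all, crops included, and the job is handed in when it is done.

Besides the shell and the picture viewer there is one more tool, called after "Call:" by a JSON object that holds its "name" and its "arguments", one argument or row to a line. step_arm: Moves the arm, as the interface text tells. Its arguments: {"type":"object","properties":{"plan":{"type":"array"}},"required":["plan"]}

```bash
mkdir -p pics
cat > h.py <<'E'
from cell import env
import numpy as np, cv2
def proj(name,P,cal=None):
    c=cal or env.get_calibration(name); P=np.atleast_2d(P).astype(float)
    E=np.array(c["extrinsics"]); q=P@E[:3,:3].T+E[:3,3]; q=q*[1,-1,-1]
    p=q@np.array(c["K"]).T; return p[:,:2]/p[:,2:]
def back(name,uv,z,cal=None):
    c=cal or env.get_calibration(name); E=np.array(c["extrinsics"]); uv=np.atleast_2d(uv).astype(float)
    d=np.c_[uv,np.ones(len(uv))]@np.linalg.inv(np.array(c["K"])).T*[1,-1,-1]@E[:3,:3]
    o=-E[:3,:3].T@E[:3,3]; return o+d*((z-o[2])/d[:,2])[:,None]
E
python3 - <<'E'
from h import *
for n in("top","scene"):
    cv2.imwrite(f"pics/{n}0.png",env.read_camera(n)); c=env.get_calibration(n); print(n,c.keys(),np.round(c["K"],1).tolist(),np.round(c["extrinsics"],3).tolist())
s=env.state();print(s)
E
```

```text
top dict_keys(['K', 'extrinsics']) [[433.2, 0.0, 321.0], [0.0, 433.2, 192.7], [0.0, 0.0, 1.0]] [[0.021, -1.0, 0.022, -40.921], [0.994, 0.023, 0.108, -519.402], [-0.109, 0.02, 0.994, -1460.916], [0.0, 0.0, 0.0, 1.0]]
scene dict_keys(['K', 'extrinsics']) [[391.2, 0.0, 323.8], [0.0, 391.2, 200.1], [0.0, 0.0, 1.0]] [[-0.606, 0.795, -0.013, 307.126], [-0.441, -0.322, 0.838, 126.216], [0.662, 0.514, 0.546, -1419.216], [0.0, 0.0, 0.0, 1.0]]
{'t': 0.1, 'joints': array([-1.22958330e+00,  4.91481329e-01,  1.55936659e+00,  3.54608329e-05,
        1.09168631e+00, -1.05613627e-01]), 'qvel': array([-0.00216613, -0.002438  , -0.00130172, -0.00194347, -0.00155297,
       -0.00036069]), 'tau': array([ 4.35593800e-03, -6.13619900e+01, -2.58608955e+01,  6.94504310e-02,
        4.69938561e-02, -5.36157563e-05]), 'eef_pos': array([ 270.01960257, -563.44028159,  214.13888091]), 'tcp_rot': array([-3.14065964e+00, -1.30536381e-04,  4.46810233e-01]), 'ft_force': array([-1.16994781,  0.39571925,  0.4498568 ]), 'moment': array([-0.02162793,  0.00953968, -0.06208159]), 'grip_force': 0.0, 'opening': 1.0027186245758761}
```

View pics/top0.png

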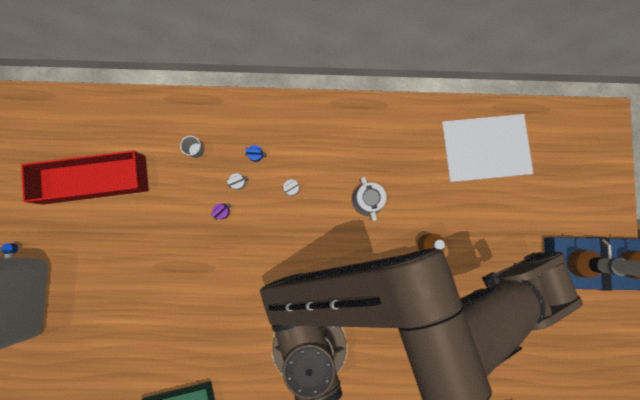

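View pics/scene0.png

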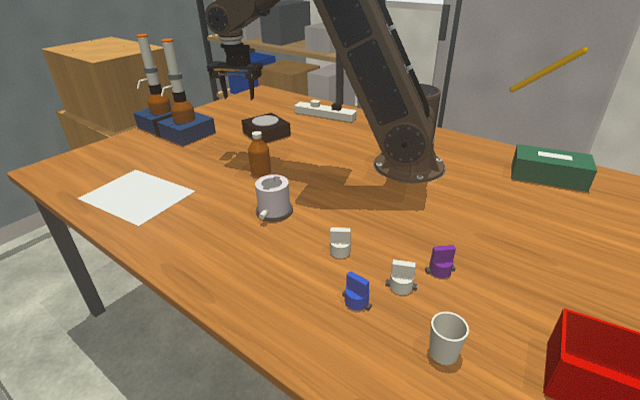

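Top view: the canister is at (371,197), with hose stubs at about (364,181) and (376,217). There are two white candidates. (236,181) in top, (402,277) in scene, seems to show dark lugs, so it fits the cap. (291,187), (340,242) in scene, shows none, so it fits the stopper. The blue (255,153) and purple (220,212) look-alikes are out. I'll confirm in one enlarged crop.

Run:
```python
from h import *
t=cv2.imread("pics/top0.png"); s=cv2.imread("pics/scene0.png")
a=cv2.resize(t[165:225,210:310],(800,480)[:2],interpolation=cv2.INTER_CUBIC)[:, :]
a=cv2.resize(t[160:210,210:310],(400,200),interpolation=cv2.INTER_CUBIC)
b=cv2.resize(t[165:230,340:405],(390,390),interpolation=cv2.INTER_CUBIC)
c=cv2.resize(s[215:305,320:420],(400,360),interpolation=cv2.INTER_CUBIC)
o=np.zeros((590,800,3),np.uint8); o[:200,:400]=a; o[:390,405:795]=b; o[210:570,:400]=c
cv2.imwrite("pics/crop.png",o)
for n,uv,z in(("cap",(236,181),60),("stop",(291,187),60),("can",(371.5,197.5),100),("stubA",(364,181),30),("stubB",(376,217),30),("bottle",(440,244),150),("beaker",(191,146),80)):
    print(n,back("top",uv,z)[0].round(1))
```

```text
cap [549.5 257.7  60. ]
stop [533.6  72.5  60. ]
can [ 500.3 -193.9  100. ]
stubA [ 564.1 -177.1   30. ]
stubB [ 440.7 -219.5   30. ]
bottle [ 353.8 -403.5  150. ]
beaker [661.  408.5  80. ]
```

View pics/crop.png

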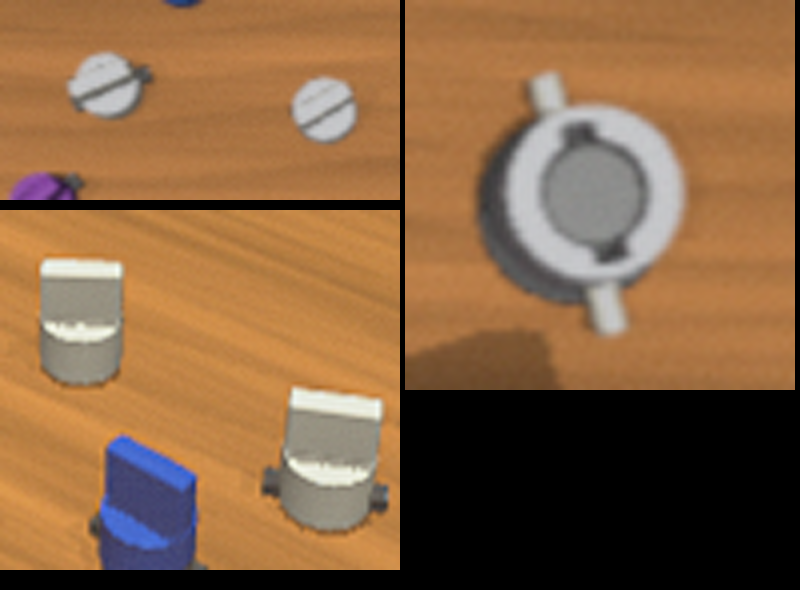

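The crop confirms it: the white piece at scene (402,277) / top (236,181) has two dark lugs, so it is the cap. The other white piece has none, so it is the stopper. The canister slots point along roughly +17° yaw and the cap bar along roughly 112°. I'm setting out for a point above the cap.

Call:
{"name": "step_arm", "arguments": {
  "plan": [
    [[607, -620, -40, -86, 0], [607, -620, -40, -86, 0], [607, -620, -40, -86, 0], [607, -620, -40, -86, 0], [607, -620, -40, -86, 0], [607, -620, -40, -86, 0], [607, -620, -40, -86, 0], [607, -620, -40, -86, 0]]
  ]
}}

```text
t: 0.77
eef_pos: [377.4, -246.5, 230.0]
tcp_rot: [-3.141, -0.0, 1.453]
ft_force: [0.6, -1.0, -0.7]
opening: 0.519
grip_force: 0.0
```

```bash
cat >> h.py <<'E'
def go(x,y,z,yaw=None):
    "delta to (x,y,z) and yaw deg, in tool axes"
    s=env.state(); w=s["tcp_rot"][2]; d=np.array([x,y,z])-s["eef_pos"]; c,n=np.cos(w),np.sin(w)
    t=0 if yaw is None else -((yaw-np.degrees(w)+180)%360-180)
    print("t",round(s["t"],2),"pos",s["eef_pos"].round(1),"yaw",np.degrees(w).round(1),"F",s["ft_force"].round(1),"j6",round(np.degrees(s["joints"][5])),"| move",np.round([c*d[0]+n*d[1],n*d[0]-c*d[1],-d[2],t],1))
E
python3 -c "
from h import *
go(549.5,257.7,230,112)"
```

```text
t 0.77 pos [ 377.4 -246.5  230. ] yaw 83.2 F [ 0.6 -1.  -0.7] j6 -35 | move [520.9 111.5  -0.  -28.8]
```

Call:
{"name": "step_arm", "arguments": {
  "plan": [
    [[521, 111, 0, -29, 0], [521, 111, 0, -29, 0], [521, 111, 0, -29, 0], [521, 111, 0, -29, 0], [521, 111, 0, -29, 0], [521, 111, 0, -29, 0], [521, 111, 0, -29, 0], [521, 111, 0, -29, 0]]
  ]
}}

```text
t: 1.43
eef_pos: [486.7, 68.7, 229.9]
tcp_rot: [-3.141, 0.0, 1.953]
ft_force: [0.9, -1.2, 0.6]
opening: 0.503
grip_force: 0.0
```

```bash
python3 -c "
from h import *
go(549.5,257.7,230,112)"
```

```text
t 1.43 pos [486.7  68.7 229.9] yaw 111.9 F [ 0.9 -1.2  0.6] j6 -22 | move [ 1.519e+02  1.288e+02 -1.000e-01 -1.000e-01]
```

Call:
{"name": "step_arm", "arguments": {
  "plan": [
    [[150, 125, 0, 0, 0], [150, 125, 0, 0, 0], [150, 125, 0, 0, 0], [150, 125, 0, 0, 0], [150, 125, 0, 0, 0], [150, 125, 0, 0, 0], [150, 125, 0, 0, 0], [150, 125, 0, 0, 0]]
  ]
}}

```text
t: 2.1
eef_pos: [546.2, 251.9, 229.5]
tcp_rot: [-3.14, 0.0, 1.953]
ft_force: [0.2, -0.0, 0.8]
opening: 0.502
grip_force: 0.0
```

```bash
cat > look.py <<'E'
from h import *
import sys
c=env.get_calibration("wrist"); im=env.read_camera("wrist"); cv2.imwrite(sys.argv[1],im); np.save("cal.npy",c,allow_pickle=True)
E
python3 look.py pics/w1.png; python3 -c "
from h import *
go(549.5,257.7,230,112)
print(proj('wrist',[[549.5,257.7,74],[549.5,257.7,36]]))"
```

```text
t 2.15 pos [546.3 251.5 229.8] yaw 111.9 F [ 0.3 -0.3  0.1] j6 -3 | move [ 4.6  5.3 -0.2 -0.1]
[[323.89242711 181.44286089]
 [323.37733647 174.76803522]]
```

View pics/w1.png

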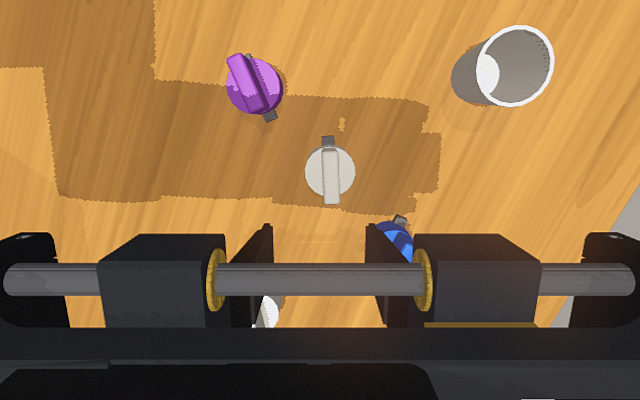

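The wrist view shows the cap's bar top from about (328,151) to (332,204), the plug centred near (330,171) and one dark lug at (328,140).

Run:
```python
from h import *
c=np.load("cal.npy",allow_pickle=True).item()
a,b=back("wrist",[(328,151),(332,204)],74,c); print(a.round(1),b.round(1),(a+b)/2,np.degrees(np.arctan2(*(a-b)[1::-1])),np.linalg.norm(a-b))
p=back("wrist",(330,171),36,c)[0];print(p)
m=((a+b)/2+p)/2; y=np.degrees(np.arctan2(*(a-b)[1::-1])); go(m[0],m[1],39,y)
```

```text
[542.  286.4  74. ] [564.9 240.5  74. ] [553.47337475 263.44217104  74.        ] 116.53068264477503 51.22759140331436
[554.27988168 264.49272077  36.        ]
t 2.15 pos [546.3 251.5 229.8] yaw 111.9 F [ 0.3 -0.3  0.1] j6 -3 | move [  8.8  11.7 190.8  -4.7]
```

Call:
{"name": "step_arm", "arguments": {
  "plan": [
    [[9, 12, 40, -5, 0], [9, 12, 80, -5, 0], [9, 12, 120, -5, 0], [9, 12, 150, -5, 0], [9, 12, 175, -5, 0], [9, 12, 190, -5, 0], [9, 12, 190, -5, 0], [9, 12, 190, -5, 0]]
  ]
}}

```text
t: 2.82
eef_pos: [554.4, 263.9, 39.8]
tcp_rot: [-3.141, -0.0, 2.039]
ft_force: [-0.3, -0.6, 0.4]
opening: 0.499
grip_force: 0.0
```

```bash
python3 -c "
from h import *
go(553.8,264,39,116.5)"
```

```text
t 2.82 pos [554.4 263.9  39.8] yaw 116.8 F [-0.3 -0.6  0.4] j6 -8 | move [ 0.4 -0.5  0.8  0.3]
```

Call:
{"name": "step_arm", "arguments": {
  "plan": [
    [[0, 0, 0, 0, -1], [0, 0, 0, 0, -1], [0, 0, 0, 0, -1], [0, 0, 0, 0, -1], [0, 0, 0, 0, -1], [0, 0, 0, 0, -1], [0, 0, 0, 0, -1], [0, 0, 0, 0, -1]]
  ]
}}

```text
t: 3.48
eef_pos: [554.3, 265.1, 40.2]
tcp_rot: [-3.141, 0.0, 2.04]
ft_force: [-1.3, -2.4, 5.0]
opening: 0.17
grip_force: 30.0
```

Call:
{"name": "step_arm", "arguments": {
  "plan": [
    [[0, 0, -40, 0, -1], [0, 0, -80, 0, -1], [0, 0, -120, 0, -1], [-10, -5, -160, -5, -1], [-40, -20, -200, -10, -1], [-75, -37, -220, -17, -1], [-110, -55, -220, -24, -1], [-147, -73, -220, -31, -1]]
  ]
}}

```text
t: 4.15
eef_pos: [555.8, 112.6, 261.4]
tcp_rot: [3.14, 0.002, 2.576]
ft_force: [0.5, -0.8, -2.8]
opening: 0.166
grip_force: 30.0
```

```bash
python3 -c "
from h import *
go(557,-176,260,197)"
```

```text
t 4.15 pos [555.8 112.6 261.4] yaw 147.6 F [ 0.5 -0.8 -2.8] j6 -53 | move [-155.7 -243.     1.4  -49.4]
```

Call:
{"name": "step_arm", "arguments": {
  "plan": [
    [[-20, -32, 0, -6, -1], [-42, -65, 0, -13, -1], [-63, -98, 0, -20, -1], [-84, -131, 0, -27, -1], [-105, -164, 0, -34, -1], [-126, -197, 0, -41, -1], [-148, -230, 0, -48, -1], [-148, -230, 0, -48, -1]]
  ]
}}

```text
t: 4.82
eef_pos: [555.2, -165.0, 259.0]
tcp_rot: [-3.14, -0.001, -2.872]
ft_force: [-0.3, 1.0, -3.5]
opening: 0.167
grip_force: 30.0
```

Call:
{"name": "step_arm", "arguments": {
  "plan": [
    [[0, 0, 0, 0, -1], [0, 0, 0, 0, -1]]
  ]
}}

```text
t: 4.98
eef_pos: [555.2, -159.7, 259.1]
tcp_rot: [3.141, -0.001, -2.879]
ft_force: [-0.9, -0.3, -3.9]
opening: 0.167
grip_force: 30.0
```

```bash
python3 look.py pics/w2.png; python3 -c "
from h import *
go(557,-176,260,197)
print(proj('wrist',[[500,-194,100]]))"
```

```text
t 5.03 pos [ 555.3 -159.   259.3] yaw -164.9 F [-0.5  0.5 -2.3] j6 -128 | move [  2.8 -16.9  -0.7  -1.9]
[[296.45009937 117.43549509]]
```

View pics/w2.png

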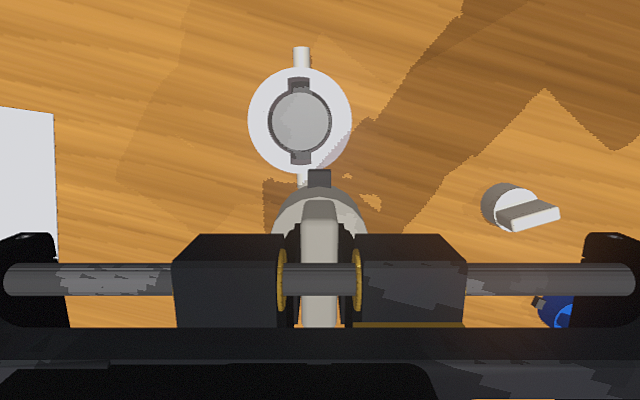

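The mouth rim is centred near (300,120), with slots at (299,83) and (300,157). The held cap's lug is at (319,178).

Run:
```python
from h import *
c=np.load("cal.npy",allow_pickle=True).item(); im=cv2.imread("pics/w2.png")
h=cv2.cvtColor(im,cv2.COLOR_BGR2HSV); m=((h[...,1]<45)&(h[...,2]>150)).astype(np.uint8); m[:, :200]=0; m[:,380:]=0; m[166:]=0
m=cv2.morphologyEx(m,cv2.MORPH_OPEN,np.ones((19,19),np.uint8)*0+cv2.getStructuringElement(cv2.MORPH_ELLIPSE,(19,19)))
k=max(cv2.findContours(m,cv2.RETR_EXTERNAL,cv2.CHAIN_APPROX_NONE)[0],key=cv2.contourArea)[:,0]
k=k[k[:,1]<160]; P=back("wrist",k,100,c)[:,:2]
s=np.linalg.lstsq(np.c_[2*P,np.ones(len(P))],(P**2).sum(1),rcond=None)[0]; print("circle",s[:2],np.sqrt(s[2]+s[0]**2+s[1]**2))
for n,(a,b),z in(("slots",((299,83),(300,157)),100),("manual centre",((300,120.5),(300,120.5)),100),("stubs",((302,47),(304,182)),39)):
    A,B=back("wrist",(a,b),z,c); print(n,A.round(1),B.round(1),((A+B)/2).round(1),np.degrees(np.arctan2(*(A-B)[1::-1])))
# dark slot centroid
g=cv2.cvtColor(im,cv2.COLOR_BGR2GRAY)
for r0,r1 in((78,90),(152,163)):
    q=g[r0:r1,280:322]<140; print("slot cols",r0,[ (np.where(r)[0].min()+280,np.where(r)[0].max()+280) for r in q if r.any()])
e=env.state(); p=e["eef_pos"]; w=e["tcp_rot"][2]; X=np.array([np.cos(w),np.sin(w),0])
print("lug tip expected",proj("wrist",[p*[1,1,0]+36*X+[0,0,p[2]-39+10]],c),"bar top end",proj("wrist",[p*[1,1,0]+26*X+[0,0,p[2]+35]],c))
```

```text
circle [ 502.62367287 -190.79563881] 25.582595187471703
slots [ 469.9 -199.8  100. ] [ 534.3 -182.5  100. ] [ 502.1 -191.1  100. ] -165.00334702362863
manual centre [ 501.6 -190.8  100. ] [ 501.6 -190.8  100. ] [ 501.6 -190.8  100. ] 0.0
stubs [ 430.2 -209.9   39. ] [ 568.7 -172.3   39. ] [ 499.4 -191.1   39. ] -164.78838570374754
slot cols 78 [(np.int64(288), np.int64(308)), (np.int64(288), np.int64(308)), (np.int64(288), np.int64(308)), (np.int64(288), np.int64(308)), (np.int64(288), np.int64(309)), (np.int64(288), np.int64(309)), (np.int64(288), np.int64(309)), (np.int64(288), np.int64(308)), (np.int64(288), np.int64(309)), (np.int64(288), np.int64(308)), (np.int64(288), np.int64(308)), (np.int64(288), np.int64(308))]
slot cols 152 [(np.int64(289), np.int64(310)), (np.int64(291), np.int64(310)), (np.int64(291), np.int64(310)), (np.int64(291), np.int64(310)), (np.int64(291), np.int64(310)), (np.int64(291), np.int64(310)), (np.int64(291), np.int64(310)), (np.int64(291), np.int64(310)), (np.int64(291), np.int64(310)), (np.int64(291), np.int64(310)), (np.int64(291), np.int64(310))]
lug tip expected [[318.15024112 167.05678398]] bar top end [[318.18885967 214.79586114]]
```

```bash
python3 -c "
from h import *
go(501,-191.2,155,-165)"
```

```text
t 5.03 pos [ 555.3 -159.   259.3] yaw -164.9 F [-0.5  0.5 -2.3] j6 -128 | move [ 6.090e+01 -1.700e+01  1.043e+02  1.000e-01]
```

Call:
{"name": "step_arm", "arguments": {
  "plan": [
    [[25, -8, 0, 0, -1], [50, -14, 0, 0, -1], [61, -17, 25, 0, -1], [61, -17, 55, 0, -1], [61, -17, 80, 0, -1], [61, -17, 97, 0, -1], [61, -17, 104, 0, -1], [61, -17, 104, 0, -1]]
  ]
}}

```text
t: 5.7
eef_pos: [500.9, -190.8, 154.6]
tcp_rot: [3.14, -0.002, -2.876]
ft_force: [0.6, -0.1, -2.4]
opening: 0.17
grip_force: 30.0
```

```bash
python3 look.py pics/w3.png; python3 -c "
from h import *
im=cv2.imread('pics/w3.png'); cv2.imwrite('pics/w3c.png',cv2.resize(im[60:320,180:460],(800,600)[:1]*1+(743 if 0 else 590,),interpolation=cv2.INTER_CUBIC))
go(501,-191.2,130,-165)"
```

```text
t 5.75 pos [ 501.4 -191.2  155.8] yaw -164.8 F [-0.4 -0.5 -2.8] j6 -133 | move [ 0.4  0.1 25.8  0.2]
```

View pics/w3.png

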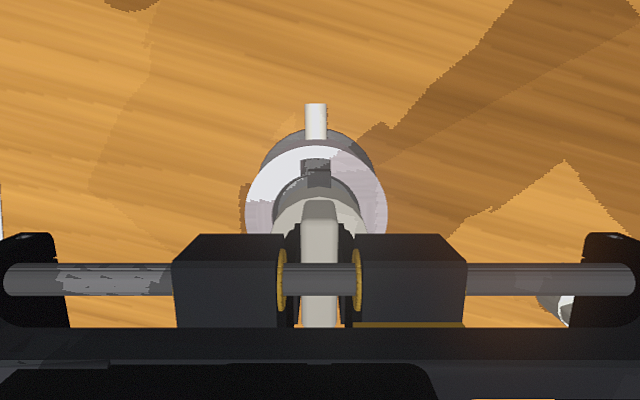

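The lug at about col 319 sits over the slot at about cols 302–330. The rim spans 246–387, so its centre is about 316.5. I'll measure the offsets numerically.

Run:
```python
from h import *
c=np.load("cal.npy",allow_pickle=True).item(); g=cv2.cvtColor(cv2.imread("pics/w3.png"),cv2.COLOR_BGR2GRAY)
for r in (154,160,166,172,178,184): print(r,' '.join(map(str,g[r,294:344:2])))
for r in (195,205,212): print(r,g[r,240:256],g[r,378:394])
print('col316',g[136:204:2,316])
X=np.array([np.cos(np.radians(-165)),np.sin(np.radians(-165)),0]);M=np.array([501.9,-190.9,0])
Y=np.array([X[1],-X[0],0])
pts=[M+[0,0,100]+40*X+s*10*Y for s in(-1,1)]+[M+[0,0,100]+48*X]+[M+[0,0,100]+s*48*Y for s in(-1,1)]
print("predicted mouth: slot corners, rim front, rim sides",proj("wrist",pts,c).round(1).tolist())
p=env.state()["eef_pos"];b=np.array([p[0],p[1],0])
print("lug top corners",proj("wrist",[b+36*X+s*7*Y+[0,0,p[2]-30] for s in(-1,1)],c).round(1).tolist())
```

```text
154 226 226 225 225 225 225 225 225 226 225 225 225 225 225 225 225 225 225 225 227 229 208 191 193 193
160 225 225 229 160 108 84 110 117 120 118 120 120 120 119 116 116 108 113 133 191 188 186 185 186 186
166 225 225 230 154 103 117 126 124 117 118 122 125 123 100 91 89 88 87 135 193 189 189 188 189 189
172 225 225 228 178 87 86 124 118 102 128 104 89 91 90 89 91 88 92 75 191 190 181 177 176 177
178 210 120 86 111 182 117 124 89 91 91 89 89 91 91 91 90 91 89 88 80 77 110 182 179 176
184 174 116 118 119 119 119 122 87 89 90 91 89 90 88 88 90 89 90 79 118 117 117 119 118 77
195 [117 117 119 117 119 116 103 193 227 228 226 226 226 226 226 226] [186 185 184 184 185 188 170 133 122 127 125 127 125 123 123 122]
205 [113 114 111 112 105 164 176 173 172 172 171 173 171 172 172 171] [189 188 187 188 188 187 187 190 183 146 125 127 128 129 128 128]
212 [105 109 110 104 135 170 176 174 173 173 173 174 174 174 173 174] [186 185 186 185 186 185 185 186 190 161 126 125 125 126 128 127]
col316 [225 237 119 124 115 232 226 225 225 225 228 116 120 122 120 125  83  68
  89  89  92  89  90  91  89  93 122 121 121 121 111 189 120 118]
predicted mouth: slot corners, rim front, rim sides [[301.3, 156.1], [332.2, 156.2], [316.8, 143.7], [245.4, 215.5], [387.9, 215.7]]
lug top corners [[304.1, 167.2], [328.4, 167.3]]
```

Correction: -1.6 mm along tool x and -2 mm along tool y. Then I'll descend until the lugs are just inside the slots.

Call:
{"name": "step_arm", "arguments": {
  "plan": [
    [[-1.6, -2, 0, 0, -1], [-1.6, -2, 6, 0, -1], [-1.6, -2, 12, 0, -1], [-1.6, -2, 16, 0, -1], [-1.6, -2, 19, 0, -1], [-1.6, -2, 21, 0, -1], [-1.6, -2, 23, 0, -1], [-1.6, -2, 23, 0, -1]]
  ]
}}

```text
t: 6.42
eef_pos: [503.1, -193.6, 132.3]
tcp_rot: [3.141, -0.0, -2.877]
ft_force: [-0.1, -0.5, -2.1]
opening: 0.168
grip_force: 30.0
```

No contact force at an underside height of about 92 mm, so the lugs are inside the slots. Next I press in.

Call:
{"name": "step_arm", "arguments": {
  "plan": [
    [[0, 0, 4, 0, -1], [0, 0, 8, 0, -1], [0, 0, 12, 0, -1], [0, 0, 15, 0, -1], [0, 0, 17, 0, -1], [0, 0, 19, 0, -1], [0, 0, 19, 0, -1], [0, 0, 19, 0, -1]]
  ]
}}

```text
t: 7.08
eef_pos: [503.3, -193.8, 114.2]
tcp_rot: [-3.141, 0.001, -2.877]
ft_force: [-3.3, 1.0, 7.6]
opening: 0.169
grip_force: 30.0
```

```bash
python3 -c "
from h import *
print(env.state()['moment'].round(2))
go(502.5,-193.6,113,-165)"
```

```text
[0.38 0.46 0.05]
t 7.08 pos [ 503.3 -193.8  114.2] yaw -164.8 F [-3.3  1.   7.6] j6 -133 | move [0.7 0.4 1.2 0.2]
```

Call:
{"name": "step_arm", "arguments": {
  "plan": [
    [[0.3, 0, 1, 0, -1], [0.3, 0, 2, 0, -1], [0.3, 0, 2, 0, -1], [0.3, 0, 2, 0, -1]]
  ]
}}

```text
t: 7.42
eef_pos: [503.2, -193.8, 112.4]
tcp_rot: [-3.141, 0.001, -2.877]
ft_force: [-1.8, 1.8, 9.1]
opening: 0.163
grip_force: 30.0
```

```bash
python3 look.py pics/w4.png; python3 -c "
from h import *
s=env.state();print(s['moment'].round(2),s['ft_force'].round(1),s['eef_pos'].round(1))
im=cv2.imread('pics/w4.png')[110:320,220:420]; cv2.imwrite('pics/w4c.png',cv2.resize(im,(570,598),interpolation=cv2.INTER_CUBIC))"
```

```text
[0.59 0.24 0.01] [-1.5  1.6  8.4] [ 503.3 -193.8  112.4]
```

View pics/w4c.png

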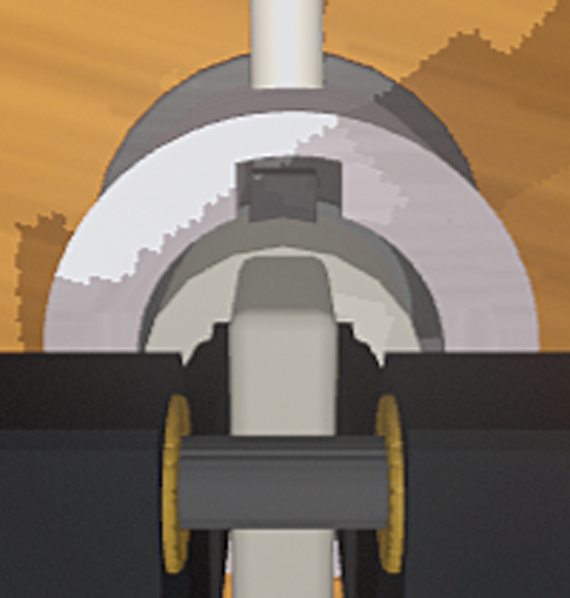

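The lug is deep in its slot, below the lip. Now I turn clockwise seen from above, which is + about tool z.

Call:
{"name": "step_arm", "arguments": {
  "plan": [
    [[0, 0, 0, 5, -1], [0, 0, 0, 10, -1], [0, 0, 0, 15, -1], [0, 0, 0, 20, -1], [0, 0, 0, 25, -1], [0, 0, 0, 30, -1], [0, 0, 0, 35, -1], [0, 0, 0, 35, -1]]
  ]
}}

```text
t: 8.13
eef_pos: [502.9, -193.3, 112.3]
tcp_rot: [3.141, 0.0, 2.79]
ft_force: [-2.6, 4.3, 9.6]
opening: 0.164
grip_force: 30.0
```

```bash
python3 -c "
from h import *
s=env.state();print(s['moment'].round(2))
go(503.3,-193.8,112.4,105)"
```

```text
[ 0.97  0.37 -0.11]
t 8.13 pos [ 502.9 -193.3  112.3] yaw 159.9 F [-2.6  4.3  9.6] j6 -98 | move [-0.5 -0.3 -0.1 54.9]
```

Call:
{"name": "step_arm", "arguments": {
  "plan": [
    [[0.9, 0.7, 0, 6, -1], [0.9, 0.7, 0, 12, -1], [0.9, 0.7, 0, 18, -1], [0.9, 0.7, 0, 24, -1], [0.9, 0.7, 0, 30, -1], [0.9, 0.7, 0, 36, -1], [0.9, 0.7, 0, 42, -1], [0.9, 0.7, 0, 42, -1]]
  ]
}}

```text
t: 8.8
eef_pos: [503.0, -193.0, 112.6]
tcp_rot: [3.14, 0.002, 2.056]
ft_force: [-0.8, 1.4, 10.4]
opening: 0.167
grip_force: 30.0
```

```bash
python3 -c "
from h import *
s=env.state();print(s['moment'].round(2))
go(503.3,-193.8,112.4,105)"
```

```text
[ 0.38  0.04 -0.09]
t 8.8 pos [ 503.  -193.   112.6] yaw 117.8 F [-0.8  1.4 10.4] j6 -56 | move [-0.9 -0.1  0.2 12.8]
```

Forces are low. I'll turn the rest, watching the moment at the end stop.

Call:
{"name": "step_arm", "arguments": {
  "plan": [
    [[0, 0, 0, 4, -1], [0, 0, 0, 8, -1], [0, 0, 0, 11, -1], [0, 0, 0, 13, -1], [0, 0, 0, 13, -1], [0, 0, 0, 13, -1]]
  ]
}}

```text
t: 9.3
eef_pos: [503.1, -192.9, 112.6]
tcp_rot: [3.139, 0.002, 1.835]
ft_force: [0.3, 2.9, 9.5]
opening: 0.165
grip_force: 30.0
```

```bash
python3 -c "
from h import *
s=env.state();print(s['moment'].round(2))
go(503.3,-193.8,112.4,105)"
```

```text
[ 0.43 -0.01 -0.07]
t 9.3 pos [ 503.1 -192.9  112.6] yaw 105.2 F [0.3 2.9 9.5] j6 -43 | move [-0.9 -0.   0.2  0.2]
```

At the quarter turn. I let the spring lift it by raising gently to seat height.

Call:
{"name": "step_arm", "arguments": {
  "plan": [
    [[0, 0, -2, 0, -1], [0, 0, -4, 0, -1], [0, 0, -6, 0, -1], [0, 0, -8, 0, -1], [0, 0, -10, 0, -1], [0, 0, -11, 0, -1], [0, 0, -11, 0, -1], [0, 0, -11, 0, -1]]
  ]
}}

```text
t: 9.97
eef_pos: [503.0, -192.9, 123.2]
tcp_rot: [3.14, 0.001, 1.836]
ft_force: [3.6, 2.5, 6.5]
opening: 0.172
grip_force: 30.0
```

```bash
python3 -c "
from h import *
s=env.state();print(s['moment'].round(2))
go(503.3,-193.8,124,105)"
```

```text
[ 0.52 -0.75 -0.07]
t 9.97 pos [ 503.  -192.9  123.2] yaw 105.2 F [3.6 2.5 6.5] j6 -43 | move [-0.9  0.  -0.8  0.2]
```

It rose freely to an underside of about 83 mm with the spring still pushing, so the lugs are in the pockets. Releasing and backing up.

Call:
{"name": "step_arm", "arguments": {
  "plan": [
    [[0, 0, 0, 0, 0], [0, 0, 0, 0, 0], [0, 0, 0, 0, 0], [0, 0, 0, 0, 0], [0, 0, 0, 0, 0], [0, 0, -20, 0, 0], [0, 0, -50, 0, 0], [0, 0, -85, 0, 0]]
  ]
}}

```text
t: 10.63
eef_pos: [501.5, -192.5, 207.4]
tcp_rot: [-3.139, -0.002, 1.836]
ft_force: [0.3, -0.4, -0.2]
opening: 0.498
grip_force: 0.0
```

Call:
{"name": "step_arm", "arguments": {
  "plan": [
    [[-40, 0, -30, 0, 0], [-70, 0, -50, 0, 0], [-70, 0, -50, 0, 0], [-70, 0, -50, 0, 0], [-70, 0, -50, 0, 0]]
  ]
}}

```text
t: 11.05
eef_pos: [520.0, -260.0, 256.8]
tcp_rot: [-3.141, -0.001, 1.835]
ft_force: [0.4, 0.7, 0.4]
opening: 0.501
grip_force: 0.0
```

```bash
python3 look.py pics/w5.png
python3 - <<'E'
from h import *
go(503,-193,124,105)
c=np.load("cal.npy",allow_pickle=True).item()
X=np.array([np.cos(np.radians(105)),np.sin(np.radians(105)),0]); M=np.array([502.5,-192.5,0])
print(proj("wrist",[M+s*26*X+[0,0,h] for h in(154,158,162) for s in(1,-1)],c).round(1).tolist())
im=cv2.imread('pics/w5.png'); s=env.read_camera("scene")[160:230,235:315]
o=np.zeros((600,800,3),np.uint8); o[:400,:640]=im; o[400:600,:229]=cv2.resize(s,(229,200),interpolation=cv2.INTER_CUBIC); cv2.imwrite("pics/w5o.png",o)
E
```

```text
t 11.1 pos [ 519.9 -259.5  256.6] yaw 105.2 F [ 0.7  0.7 -0.4] j6 -48 | move [ 68.6   1.1 132.6   0.2]
[[319.4, 74.6], [319.2, 145.0], [319.4, 73.9], [319.2, 145.4], [319.4, 73.3], [319.3, 145.9]]
```

View pics/w5o.png

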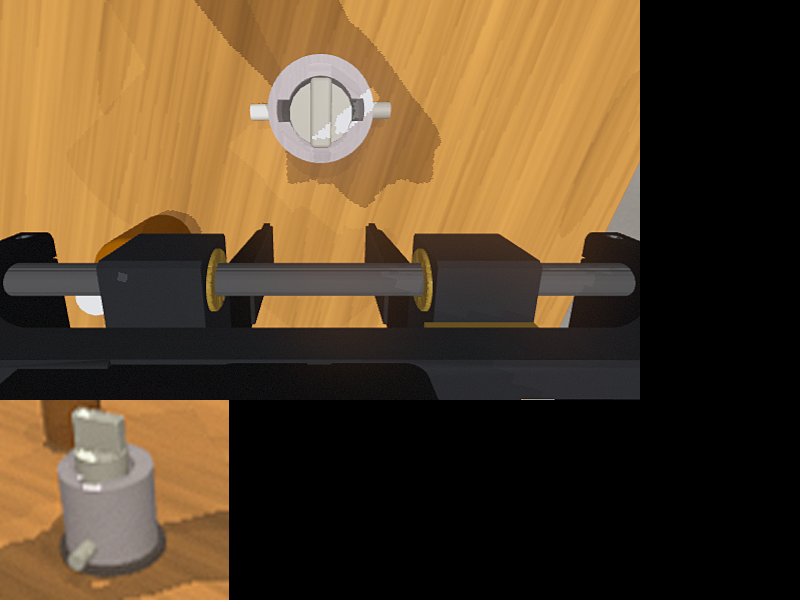

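The cap is centred, with its bar (col 320, rows 78–147) at right angles to the hose stubs and the lugs out of the empty slots. It stands upright and the gripper is clear of everything. Handing in.

```bash
python3 -c "
from h import *
print(env.job_done())"
```

```text
the job is handed in; nothing more can be done
None
```

The cap is locked on the canister a quarter turn from the slots and released, the other objects were left alone, and the job was handed in at about 11 s of robot time; the hand-in gave no verdict, so success rests on my final camera check and the force readings.

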